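Close the sample-tube box: tube home, lid lined up, clip snapped

ROBOT

A 6-joint arm with a two-finger parallel gripper is mounted at the origin on the work surface. World frame = base frame: x ahead of the robot, y to its left, z up, the work surface at z = 0. Lengths are in m, angles in degrees, forces in N, time in s.
With the tool pointing down it reaches from about 0.375 to 0.9 m from the base axis. Payload 3.1 kg.
Tool frame: the origin (TCP) lies midway between the tips of the shut fingers; the grasp point (between the pads) lies 19 mm behind it; z points along the fingers, y is the line along which they close (so a half turn about z gives the same grasp; the last joint's range is limited). The gripper opens to 87 mm and grips with 3 to 60 N. Pads are 19 mm wide; open, the fingers measure 117 mm over their backs; the gripper's body (75 mm by 190 mm) begins 51 mm behind the grasp point.
Start: joints at [65.059, 30.224, 82.088, -0, 67.689, -10.227], TCP at [0.159, 0.604, 0.223] pointing down, gripper open.
Joint ranges: [-176.69, 176.69], [-43.24, 126.21], [12.49, 139.97], [-82, 262], [0, 151.66], [-163.58, 163.58]. Speed limits (degrees/s): [159.86, 159.86, 180, 180, 180, 180].

INTERFACE

Orientations are given as a 3x3 rotation matrix whose columns are the frame's x, y, z axes.
In Python, from rig import read_state, capture, camera_info, hand_in gives the robot as it stands.
- The arm moves only by the tool drive_tool, never from a script. Its argument "motion" is a list of rows, each a list of 2 entries, a list of its own where there are three numbers: the shift along the tool's x, y, z in mm, then the turn, a rotation vector about the tool's x, y, z in rad. A call has 1 to 5 rows; each row shifts and turns the commanded pose from where the row before left it, along the tool's axes as they then stand; what a row does not reach is not made up. A row lasts 1/10 s, in which the tool goes at most 50 mm and 8.59 degrees, less where a joint would pass 70% of its speed; a pose out of reach is approached as far as the arm can. A call is refused whole if a number of a shift passes 50 or a number of a turn 0.15, either way. A call with a gripper value outside its range is refused whole. "gripper" is the opening, from 0 (shut) to 1 (fully open), set as the call begins (left out, the last holds). The fingers move at their own pace and stop on an object; the grip force is fixed at half the most. Time passes only in rows, so rows that do not move let the fingers close. It gives the time, the measured TCP pose, the force, the opening and the grip force at its end, in the units of the state.
- read_state(): the state, without advancing time (a new reading comes with each control period).
- capture(name): name is "side" or "top" or "wrist"; returns the picture (400x640x3 uint8, red, green, blue); there is no depth.
- camera_info(name): a dict with "fovy" (degrees; the focal length in pixels is half the picture's height over the tangent of half this angle, whatever the lens; pixels are square), "cx", "cy" (the principal point, pixels), "xyz" and "orientation" of the camera in the world; the wrist camera has in their place "T_tool_cam" (4x4, takes a point from camera to tool coordinates, whose origin is the TCP and whose axes are the flange's). Camera axes: x right, y down, z forward; pixel columns grow to the right and rows downward; lengths in m; the calibration is good to about 2 mm. The wrist camera is an equidistant fisheye: a pixel r from the principal point sees the ray r / f radians off the axis. A picture is of the moment at which its call begins: read the wrist's pose just before it. camera_info takes no time and is no camera call.
- hand_in(): hands the job in; it is judged then, once.
The state is a dict: "time_s": time; "joint_positions": joint angles; "qvel": joint speeds; "tau": joint torques, N m; "position": TCP position; "tcp_rot": TCP orientation; "force": force on the tool from outside, world axes, zero at the start; "moment": the same for the moment, N m; "opening": opening from 0.0 (shut) to 1.0 (fully open); "grasp_force": force on a finger pad.
Only numpy, scipy, OpenCV 4.12 (cv2) and the standard library are available. Lean on these libraries where they do the work, as an engineer would, in place of code of your own. Each camera call takes 0.05 s, during which the arm holds its last target. There are 200 camera calls.

TASK

One of the tubes in the open blue box is stuck high in its cell: push it right down level with the others, leaving the lid open while you do it. Then close the white lid, line it up sideways so that its lip drops inside the box, and press its front edge down until the clip snaps and the two rims are fully shut; do not lean hard on the lid, and leave the spray bottle, the pipette and the mini centrifuge where they stand.

Things in the scene. Friction and masses are not known exactly. Their poses are not given: they have to be found in the camera images.
- box: Blue tube box (lower shell), fixed to the bench: 120 mm (its x) by 150 mm (its y), 50 mm high, walls 6 mm thick with a flat rim. Origin: centre of its underside; -x is the front with the clip, +x the hinged back, z up. Tubes stand only in rows x = -30 and -2 mm, columns y = -45, -15, 15, 45 mm. One tube is jammed high by about 5 N of friction; pushed on its cap it slides straight down and stays.
- lid (a joint): Swing of the white lid, rad: 0 = shut rim on rim, grows as it opens; starts at 1.70 to 1.90, leaning back, and may sag to its stop at 2.0. It stays open by itself, and falls shut slowly once pushed forward below about 0.8 rad. It then rests at about 0.05 rad on the clip if lined up, or at 0.12 to 0.15 rad with its lip on a side wall's rim if not.
- lid_hinge (a point): Point on the hinge axis (along the box's y) at the middle of the lid's width; x = 60, z = 50 mm in the box's frame. The hinge has side play: the lid slides along the axis up to 6 mm either way, with about 0.6 N of friction, so this point's y in the box's frame is the lid's sideways offset (0 = lined up). The lid's offset at the start is anywhere in that range.
- lid_front (a point): Middle of the lid's front lower edge, 120 mm from the hinge. The lid is a white upper shell of about 130 g, 120 by 150 mm like the box and 32 mm deep, its outer walls flush with the box's when lined up; axes those of the box when shut. Lid and box break above 45 N.
- lid_lip (a point): Middle of the lower edge of the lip under the front of the lid, 12 mm below its rim, 100 mm from the hinge. It fits between the side walls with 1.5 mm to spare each side, else it lands on a rim. With the lid down, a slow sideways push on its overhanging side, near the hinge, lets the lip drop in and the opposite wall stop it (a finger rubbing near the front holds the lid up, and it slides past).
- lid_top (a point): Spot on the lid's outer (upper) face where to press: 20 mm behind its front edge, on the middle line; 82 mm above the bench when shut. From rest on the clip, the clip gives way to about 9 N here, the front edge goes down about 8 mm and snaps, and the clip then holds the lid shut.
- clip_top (a point): Top of the springy white clip on the box's front wall, 44 mm wide, 63 mm above the bench, 10 mm in front of the wall. It snaps over a bead on the lid's front; it needs no touching.
- tube1_cap (a point): Sample tube 1 of 6: clear 5 ml tube, 66 mm tall, 16 mm across, with an orange screw cap 20 mm across and 15 mm high, upright in a cell of the box. The point is the centre of the cap's top, z up: 71 mm above the bench when the tube is home, 12 to 16 mm higher on the one tube that is stuck.
- tube2_cap (a point): Sample tube 2 of 6: clear 5 ml tube, 66 mm tall, 16 mm across, with an orange screw cap 20 mm across and 15 mm high, upright in a cell of the box. The point is the centre of the cap's top, z up: 71 mm above the bench when the tube is home, 12 to 16 mm higher on the one tube that is stuck.
- tube3_cap (a point): Sample tube 3 of 6: clear 5 ml tube, 66 mm tall, 16 mm across, with an orange screw cap 20 mm across and 15 mm high, upright in a cell of the box. The point is the centre of the cap's top, z up: 71 mm above the bench when the tube is home, 12 to 16 mm higher on the one tube that is stuck.
- tube4_cap (a point): Sample tube 4 of 6: clear 5 ml tube, 66 mm tall, 16 mm across, with an orange screw cap 20 mm across and 15 mm high, upright in a cell of the box. The point is the centre of the cap's top, z up: 71 mm above the bench when the tube is home, 12 to 16 mm higher on the one tube that is stuck.
- tube5_cap (a point): Sample tube 5 of 6: clear 5 ml tube, 66 mm tall, 16 mm across, with an orange screw cap 20 mm across and 15 mm high, upright in a cell of the box. The point is the centre of the cap's top, z up: 71 mm above the bench when the tube is home, 12 to 16 mm higher on the one tube that is stuck.
- tube6_cap (a point): Sample tube 6 of 6: clear 5 ml tube, 66 mm tall, 16 mm across, with an orange screw cap 20 mm across and 15 mm high, upright in a cell of the box. The point is the centre of the cap's top, z up: 71 mm above the bench when the tube is home, 12 to 16 mm higher on the one tube that is stuck.
- spray_bottle: A bystander, to be left where it is. Upright spray bottle with pale blue sleeve and white trigger head, 68 mm across, 200 mm tall; origin: centre of its underside.
- mini_centrifuge: A bystander, to be left where it is. Round white mini centrifuge with a black knob on top, 152 mm across, 107 mm tall; origin: centre of its underside.
- pipette: A bystander, to be left where it is. Pale grey single-channel pipette lying flat, 275 mm long along its x, 28 mm thick; origin: under the middle.
Mind the look-alikes: they are no part of the job. Of the things like the box, leave any that is brown or yellow; of the rest the larger one is meant.

How it is judged:
By the outcome, as a careful person would: the job done as asked, in the order asked, and still so for the second after the job is handed in, with the robot touching nothing.
It also fails if it takes over 58 s, if anything falls off the work surface, if the arm or the gripper's body presses on something with over 40 N, if the wrist force passes 120 N, or if a joint passes its speed limit or range.

## Working session

There is one attempt and no reset: what is moved stays moved. The work goes in short steps, Python scripts to look and compute and a tool call to move; the robot and the scene stay as the last step left them, time stands still between calls to the robot, and variables do not carry over. Pictures are saved under pics/ and viewed, at most 10 in all, crops included, and the job is handed in when it is done.

Besides the shell and the picture viewer there is one more tool, called after "Emit:" by a JSON object that holds its "name" and its "arguments". drive_tool: Moves the arm, as the interface text tells. Its arguments: {"type":"object","properties":{"motion":{"type":"array","items":{"type":"array"}},"gripper":{"type":"number"}},"required":["motion"]}

```bash
mkdir -p pics
cat > h.py <<'E'
import numpy as np, cv2
from rig import read_state, capture, camera_info, hand_in
def snap(cam,name):
    im=capture(cam); cv2.imwrite(f'pics/{name}.png',im[:,:,::-1]); return im
E
python3 - <<'E'
from h import *
a=snap('side','s0');b=snap('top','t0')
for c in('side','top'):print(camera_info(c))
s=read_state();print(s['time_s'],s['position'],s['tcp_rot'],s['force'])
E
```

```text
{'fovy': 54.0332084817968, 'cx': 321.9723135928932, 'cy': 197.29276069733814, 'xyz': array([ 0.27454209, -0.65756762,  0.7962731 ]), 'orientation': array([[ 0.9477459 , -0.23997942,  0.21020843],
       [-0.31847294, -0.67289358,  0.66767449],
       [-0.01878023, -0.69973146, -0.71415908]])}
{'fovy': 52.344981028482195, 'cx': 321.53259827026534, 'cy': 196.45238265058904, 'xyz': array([ 0.27542011, -0.04265216,  1.22431932]), 'orientation': array([[ 3.71062663e-03, -9.84306659e-01,  1.76427412e-01],
       [-9.99993098e-01, -3.61894120e-03,  8.41440096e-04],
       [-1.89754660e-04, -1.76429317e-01, -9.84313294e-01]])}
0.1 [0.15840274 0.60391466 0.22166894] [[-9.67220276e-01  2.53937518e-01 -8.20798032e-04]
 [ 2.53938611e-01  9.67218721e-01 -1.76865760e-03]
 [ 3.44762701e-04 -1.91911380e-03 -9.99998099e-01]] [ 0.43227727 -0.17531466  0.34349527]
```

View pics/s0.png

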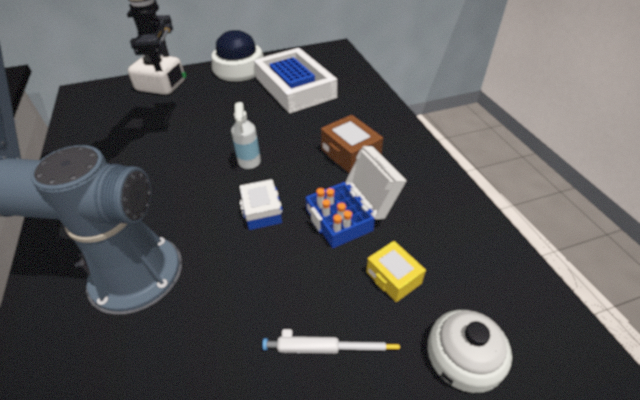

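View pics/t0.png

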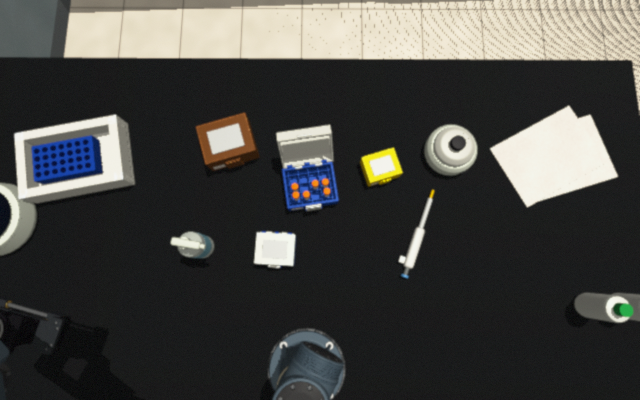

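The side view shows four box-like things: the open blue box (340,210), a small shut blue box with a white lid (262,203), a brown one (351,143) and a yellow one (396,270). In the top view they are at (310,186), (275,250), (227,140) and (382,167). The open blue one fits, being the larger blue one and the only one open. I'll confirm with an enlarged crop.

Run:
```python
from h import *
a=cv2.imread('pics/t0.png')[115:220,260:355];b=cv2.imread('pics/s0.png')[140:250,295:410]
a=cv2.resize(a,(400,442),interpolation=3)
b=cv2.resize(b,(400,383),interpolation=3);b=np.vstack([b,np.zeros((59,400,3),np.uint8)])
cv2.imwrite('pics/c0.png',np.hstack([a,b]))
```

```text
(no output)
```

View pics/c0.png

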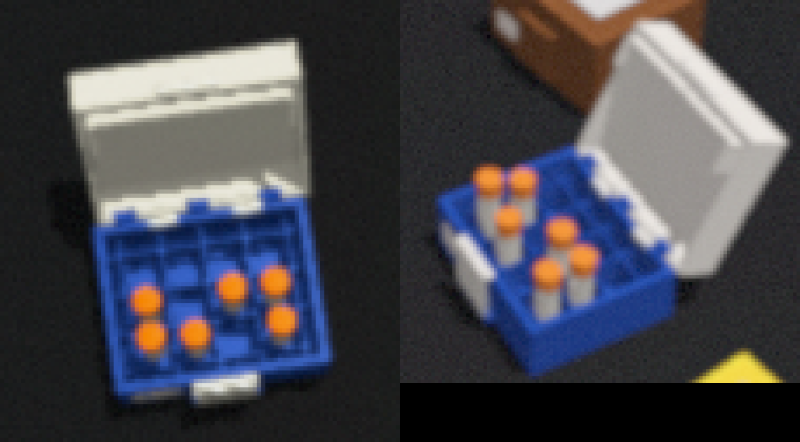

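The crop confirms the target: an open blue box with a white lid, a white clip at the front and six orange caps. The caps are at crop-left (147,300), (151,336), (195,334), (232,289), (274,281) and (282,321). Next I'll fit the box pose and find the high tube from the cap centroids in both views.

```bash
cat >> h.py <<'E'
def proj(c,P):
    i=camera_info(c);f=200/np.tan(np.radians(i['fovy']/2))
    q=(np.atleast_2d(P)-i['xyz'])@i['orientation']
    return np.c_[i['cx']+f*q[:,0]/q[:,2],i['cy']+f*q[:,1]/q[:,2]]
def box2w(p,P):
    c,s=np.cos(p[2]),np.sin(p[2]);P=np.atleast_2d(P)
    return np.c_[p[0]+c*P[:,0]-s*P[:,1],p[1]+s*P[:,0]+c*P[:,1],P[:,2]]
E
python3 - <<'E'
from h import *
from scipy.optimize import least_squares
from scipy.ndimage import label,center_of_mass
def orange(fn,r):
    im=cv2.imread(fn).astype(float);m=(im[:,:,2]-im[:,:,0]).clip(0);m[(im[:,:,2]<140)|(im[:,:,0]>110)|(im[:,:,2]-im[:,:,1]<60)]=0
    w=np.zeros_like(m);w[r]=m[r];l,n=label(w>60)
    return np.array([(*center_of_mass(w,l,i+1)[::-1],(l==i+1).sum()) for i in range(n)])
T=orange('pics/t0.png',np.s_[170:205,285:340]);S=orange('pics/s0.png',np.s_[180:235,310:360])
print(T.round(1),S.round(1))
rim=np.array([[115,394],[331,362],[305,200],[93,230]])/4.21+[260,115]
R3=np.array([[-60,75,50],[-60,-75,50],[60,-75,50],[60,75,50]])/1e3
tubes=np.array([[-30,45,63.5],[-30,15,63.5],[-30,-45,63.5],[-2,45,63.5],[-2,-15,63.5],[-2,-45,63.5]])/1e3
for k in range(-1,6):
    t=tubes.copy()
    if k>=0:t[k,2]+=.014
    def res(p,full=False):
        out=[]
        for c,M,o in(('top',T,p[3:5]),('side',S,p[5:7])):
            q=proj(c,box2w(p,t))+o
            d=q[:,None]-M[None,:,:2];j=np.argmin((d**2).sum(2),1);out.append(d[np.arange(6),j].ravel())
        e=np.r_[out[0],out[1],.3*(proj('top',box2w(p,R3))+p[3:5]-rim).ravel(),p[3:7]*.5]
        return e
    best=min((least_squares(res,[.5,-.02,a,0,0,0,0],loss='soft_l1') for a in(0,.15,-.15)),key=lambda r:r.cost)
    print(k,best.cost.round(2),best.x.round(4),abs(res(best.x)[:24]).max().round(2))
E
```

```text
[[325.  181.6  38. ]
 [314.9 183.   37. ]
 [294.5 186.2  38. ]
 [326.3 190.8  40. ]
 [295.3 194.5  42. ]
 [306.  194.   37. ]] [[320.1 191.3  57. ]
 [329.8 192.1  45. ]
 [325.9 202.9  49. ]
 [344.1 210.3 113. ]
 [337.1 218.2  58. ]]
-1 14.21 [ 0.5242 -0.0057  0.1446  0.3495  0.4139  0.1848 -0.4919] 3.94
0 10.67 [ 0.524  -0.0058  0.1522  0.3435  0.4611  0.2867 -0.3537] 3.94Traceback (most recent call last):
  File "<stdin>", line 23, in <module>
  File "<stdin>", line 23, in <genexpr>
    return func(*args, **kwargs)
    result = trf(vector_fun.fun, vector_fun.jac, x0, f0, J0, lb, ub, ftol, xtol,
                 gtol, max_nfev, x_scale, loss_function, tr_solver,
                 tr_options.copy(), verbose, callback=callback_wrapped)
    return trf_no_bounds(
        fun, jac, x0, f0, J0, ftol, xtol, gtol, max_nfev, x_scale,
        loss_function, tr_solver, tr_options, verbose, callback=callback)
    J = jac(x)
    self._update_jac()
    ~~~~~~~~~~~~~~~~^^
    self.J = self.jac_wrapped(xp_copy(self.x), f0=self.f)
             ~~~~~~~~~~~~~~~~^^^^^^^^^^^^^^^^^^^^^^^^^^^^
    J, dct = 
[... 336 characters left out ...]
e_one_sided, method,
                             ^^^^^^^^^^^^^^^^^^^^^^
                             mf)
                             ^^^
    df = [f_eval - f0 for f_eval in f_evals]
                                    ^^^^^^^
    f = np.atleast_1d(self.fun(x, *self.args, **self.kwargs))
                      ~~~~~~~~^^^^^^^^^^^^^^^^^^^^^^^^^^^^^^
    return np.atleast_1d(self.fun(x))
                         ~~~~~~~~^^^
    return self.f(x, *self.args, **self.kwargs)
           ~~~~~~^^^^^^^^^^^^^^^^^^^^^^^^^^^^^^
  File "<stdin>", line 19, in res
  File "h.py", line 6, in proj
    i=camera_info(c);f=200/np.tan(np.radians(i['fovy']/2))
ValueError: time passes only in moves, steps and waits
```

```bash
sed -i 's/i=camera_info(c);f/i=cam(c);f/' h.py
cat >> h.py <<'E'
from functools import lru_cache
@lru_cache
def cam(c): return camera_info(c)
E
cat > fit.py <<'E'
from h import *
from scipy.optimize import least_squares
T=np.array([[295.3,194.5],[306,194],[326.3,190.8],[294.5,186.2],[314.9,183],[325,181.6]])
S=np.array([[320.1,191.3],[325.9,202.9],[337.1,218.2],[329.8,192.1],[341.6,206.7],[347.6,214.2]])
rim=np.array([[115,394],[331,362],[305,200],[93,230]])/4.21+[260,115]
R3=np.array([[-60,75,50],[-60,-75,50],[60,-75,50],[60,75,50]])/1e3
tubes=np.array([[-30,45,63.5],[-30,15,63.5],[-30,-45,63.5],[-2,45,63.5],[-2,-15,63.5],[-2,-45,63.5]])/1e3
for k in range(-1,6):
    t=tubes.copy()
    if k>=0:t[k,2]+=.014
    def res(p):
        e=[(proj(c,box2w(p,t))+o-M).ravel() for c,M,o in(('top',T,p[3:5]),('side',S,p[5:7]))]
        return np.r_[e[0],e[1],.3*(proj('top',box2w(p,R3))+p[3:5]-rim).ravel(),p[3:7]*.5]
    b=least_squares(res,[.52,0,.15,0,0,0,0])
    print(k,b.cost.round(2),b.x.round(4),abs(res(b.x)[:24]).max().round(2))
E
python3 fit.py; python3 -c "
from h import *
print(read_state()['time_s'],camera_info('wrist'))"
```

```text
-1 8.92 [ 0.5246 -0.0068  0.1403  0.0034  0.5304  0.1551 -1.1034] 3.5
0 0.9 [ 0.5242 -0.0064  0.1578  0.1031  0.5493  0.312  -0.4907] 0.51
1 18.25 [ 0.524  -0.0073  0.1497 -0.1823  0.4725  0.2895 -0.7211] 4.19
2 16.79 [ 0.5237 -0.0092  0.1317 -0.7524  0.3611  0.1976 -1.1711] 4.01
3 18.75 [ 0.5244 -0.0063  0.149   0.1833  0.6096  0.2826 -0.4166] 4.18
4 17.79 [ 0.5241 -0.0081  0.1312 -0.3503  0.5159  0.186  -0.8309] 4.01
5 16.19 [ 0.524  -0.009   0.1215 -0.6336  0.466   0.1336 -1.0527] 3.92
0.1 {'fovy': 65.70646984690485, 'cx': 320.57279261889835, 'cy': 197.5231858488896, 'T_tool_cam': array([[ 1.42657978e-04, -9.52338046e-01, -3.05044630e-01,
         8.36037372e-02],
       [ 9.99999847e-01, -2.72319591e-05,  5.52679742e-04,
        -6.01565404e-04],
       [-5.34644908e-04, -3.05044662e-01,  9.52337896e-01,
        -1.62208230e-01],
       [ 0.00000000e+00,  0.00000000e+00,  0.00000000e+00,
         1.00000000e+00]])}
```

Only one hypothesis fits well: the high tube is in the front row at y=+45. The box is at (0.524,-0.006) with yaw 9°. I'll align the tool with the box (tool x = −box x, y = box y) and travel over it with the fingers shut.

Emit:
{"name": "drive_tool", "arguments": {"motion": [[[0, 0, -15], [0, 0, -0.138]], [[0, 0, -15], [0, 0, -0.138]], [[0, 0, -10], [0, 0, -0.138]], [[-14.6, -47, 0], [0, 0, 0]], [[-14.6, -47, 0], [0, 0, 0]]], "gripper": 0}}

```text
time_s: 0.6
position: [0.2022, 0.5158, 0.2623]
tcp_rot: [[-0.987, -0.159, 0.001], [-0.159, 0.987, 0.0], [-0.001, 0.0, -1.0]]
force: [0.5, -0.5, -0.1]
opening: 0.631
grasp_force: 0.0
```

Emit:
{"name": "drive_tool", "arguments": {"motion": [[[-14.6, -47, 0], [0, 0, 0]], [[-14.6, -47, 0], [0, 0, 0]], [[-14.6, -47, 0], [0, 0, 0]], [[-14.6, -47, 0], [0, 0, 0]], [[-14.6, -47, 0], [0, 0, 0]]]}}

```text
time_s: 1.1
position: [0.3114, 0.2937, 0.2624]
tcp_rot: [[-0.988, -0.157, -0.0], [-0.157, 0.988, -0.0], [0.0, -0.0, -1.0]]
force: [0.8, 0.7, 0.1]
opening: 0.173
grasp_force: 0.0
```

Emit:
{"name": "drive_tool", "arguments": {"motion": [[[-14.6, -47, 0], [0, 0, 0]], [[-14.6, -47, 0], [0, 0, 0]], [[-14.6, -47, 0], [0, 0, 0]], [[-14.6, -47, 10], [0, 0, 0]], [[-14.6, -47, 10], [0, 0, 0]]]}}

```text
time_s: 1.6
position: [0.4205, 0.0733, 0.2426]
tcp_rot: [[-0.988, -0.156, 0.001], [-0.156, 0.988, 0.0], [-0.001, -0.0, -1.0]]
force: [0.7, 0.4, 0.6]
opening: 0.003
grasp_force: 0.0
```

Emit:
{"name": "drive_tool", "arguments": {"motion": [[[-14.6, -47, 10], [0, 0, 0]], [[-14.6, -47, 10], [0, 0, 0]], [[0, 0, 20], [0, 0, 0]], [[0, 0, 0], [0, 0, 0]], [[0, 0, 0], [0, 0, 0]]]}}

```text
time_s: 2.1
position: [0.4622, -0.0121, 0.2023]
tcp_rot: [[-0.988, -0.157, -0.003], [-0.157, 0.988, 0.001], [0.002, 0.001, -1.0]]
force: [-0.3, -0.3, -0.1]
opening: 0.003
grasp_force: 0.0
```

Run:
```python
from h import *
s=read_state();print(s['time_s'],s['position'],s['tcp_rot'],s['force'],s['opening'])
im=snap('wrist','w1')
np.savez('w1.npz',p=s['position'],R=s['tcp_rot'])
cv2.imwrite('pics/w1b.png',cv2.resize(im[:,:,::-1],(800,500),interpolation=3))
```

```text
2.1 [ 0.46215483 -0.01214809  0.2023495 ] [[-9.87668650e-01 -1.56537606e-01 -2.57211568e-03]
 [-1.56540392e-01  9.87671130e-01  9.18777272e-04]
 [ 2.39658120e-03  1.31008750e-03 -9.99996270e-01]] [-0.27208521 -0.30433105 -0.07063882] 0.0034817629980934124
```

View pics/w1b.png

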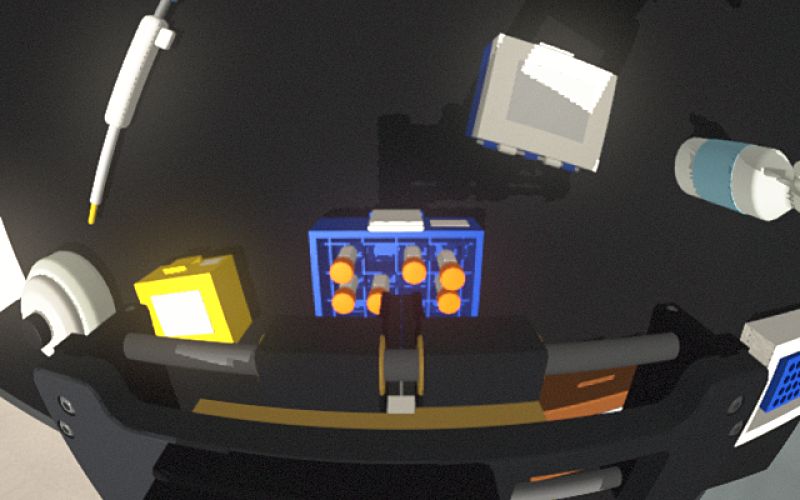

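The wrist view shows the caps, with the larger, high one at (452,277). The front rim corners are at (310,235) and (484,230). I'll refine the pose with the orange cap centroids.

```bash
cat >> h.py <<'E'
def wproj(s,P):
    i=cam('wrist');f=200/np.tan(np.radians(i['fovy']/2))
    q=(np.atleast_2d(P)-s['p'])@s['R'];M=i['T_tool_cam'];q=(q-M[:3,3])@M[:3,:3]
    n=np.linalg.norm(q[:,:2],axis=1);r=f*np.arctan2(n,q[:,2])/n
    return np.c_[i['cx']+r*q[:,0],i['cy']+r*q[:,1]]
E
python3 - <<'E'
from h import *
from scipy.optimize import least_squares
s=np.load('w1.npz')
im=cv2.cvtColor(cv2.imread('pics/w1.png'),cv2.COLOR_BGR2HSV);m=cv2.inRange(im,(5,150,120),(18,255,255));m[:190]=0;m[250:]=0;m[:,:260]=0;m[:,375:]=0
n,l,st,ce=cv2.connectedComponentsWithStats(m);print(st[1:,4],ce[1:].round(1))
R3=np.array([[-60,75,50],[-60,-75,50]])/1e3
t=np.array([[-30,-45,63.5],[-30,15,63.5],[-30,45,77.5],[-2,45,63.5],[-2,-45,63.5]])/1e3
M=np.array([ce[1+np.argmin(((ce[1:]-g)**2).sum(1))] for g in np.array([[343,269],[414,271],[452,277],[449,301],[343,300]])*.8])
rim=np.array([[484,231],[310,234]])*.8
def res(p):return np.r_[(wproj(s,box2w(p,t))-M).ravel(),(wproj(s,box2w(p,R3))-rim).ravel()]
b=least_squares(res,[.524,-.0064,.158],loss='soft_l1');print(b.x.round(4),res(b.x).reshape(-1,2).round(1))
p=b.x;c=box2w(p,[-.03,.045,.085])[0];print(c, (c-s['p'])@s['R']*1e3)
E
```

```text
[104  85 214   4   6   7   1   6 104  96   6   1   1   8   1   6   4] [[275.6 211.9]
 [330.6 210.1]
 [358.9 224.3]
 [323.  221.5]
 [337.3 222.5]
 [269.6 225.3]
 [326.  225. ]
 [330.5 226. ]
 [276.7 235.4]
 [300.4 236.7]
 [366.8 242.5]
 [265.  242. ]
 [266.  244. ]
 [352.9 247.1]
 [267.  246. ]
 [362.5 248.5]
 [270.5 248.8]]
[ 0.5235 -0.0066  0.1431] [[-1.   2.6]
 [ 1.3  5.2]
 [ 3.3 -3.8]
 [-7.9 -2.8]
 [-1.1  3.2]
 [ 0.8  0.2]
 [-0.1 -4. ]]
[0.48735573 0.03364386 0.085     ] [-32.33966339  41.12875487 117.32631584]
```

Emit:
{"name": "drive_tool", "arguments": {"motion": [[[-16, 20.5, 30], [0, 0, 0]], [[-16, 20.5, 30], [0, 0, 0]], [[0, 0, 30], [0, 0, 0]], [[0, 0, 10], [0, 0, 0]], [[0, 0, 0], [0, 0, 0]]]}}

```text
time_s: 2.65
position: [0.4873, 0.0339, 0.1023]
tcp_rot: [[-0.987, -0.158, -0.003], [-0.158, 0.987, 0.0], [0.002, 0.001, -1.0]]
force: [0.1, 0.8, 0.8]
opening: 0.001
grasp_force: 0.0
```

Emit:
{"name": "drive_tool", "arguments": {"motion": [[[0, 0, 6], [0, 0, 0]], [[0, 0, 5], [0, 0, 0]], [[0, 0, 4], [0, 0, 0]], [[0, 0, 4], [0, 0, 0]], [[0, 0, 3], [0, 0, 0]]]}}

```text
time_s: 3.15
position: [0.4889, 0.0326, 0.0811]
tcp_rot: [[-0.988, -0.156, 0.001], [-0.156, 0.988, -0.0], [-0.001, -0.0, -1.0]]
force: [0.4, 0.1, 5.3]
opening: 0.001
grasp_force: 2.6
```

Run:
```python
from h import *
from scipy.optimize import least_squares
s=np.load('w1.npz')
R3=np.array([[-60,75,50],[-60,-75,50]])/1e3
t=np.array([[-30,-45,63.5],[-30,15,63.5],[-30,45,77.5],[-2,45,63.5],[-2,-45,63.5]])/1e3
M=np.array([[343,270],[414,271],[452,277],[449,300],[343,299]])*.8
rim=np.array([[484,231],[310,234]])*.8
def res(p):return np.r_[(wproj(s,box2w(p,t))-M).ravel(),(wproj(s,box2w(p,R3))-rim).ravel()]
b=least_squares(res,[.524,-.0064,.158]);print(b.x.round(4),res(b.x).reshape(-1,2).round(1))
```

```text
[ 0.525  -0.0064  0.1605] [[-0.2  0.5]
 [ 0.2 -0.4]
 [ 0.  -0.4]
 [-0.3  0.3]
 [ 1.3  1.3]
 [-0.1  0.4]
 [-0.9 -1.5]]
```

Emit:
{"name": "drive_tool", "arguments": {"motion": [[[0, 0, 3], [0, 0, 0]], [[0, 0, 3], [0, 0, 0]], [[0, 0, 2], [0, 0, 0]], [[0, 0, 1], [0, 0, 0]], [[0, 0, 0], [0, 0, 0]]]}}

```text
time_s: 3.65
position: [0.4888, 0.0327, 0.0719]
tcp_rot: [[-0.988, -0.156, 0.001], [-0.156, 0.988, -0.0], [-0.001, -0.0, -1.0]]
force: [0.6, -0.7, 3.4]
opening: 0.006
grasp_force: 1.7
```

Emit:
{"name": "drive_tool", "arguments": {"motion": [[[0, 0, 1], [0, 0, 0]], [[0, 0, 0.5], [0, 0, 0]], [[0, 0, 0], [0, 0, 0]]]}}

```text
time_s: 3.95
position: [0.4889, 0.0327, 0.0712]
tcp_rot: [[-0.988, -0.157, 0.001], [-0.157, 0.988, -0.0], [-0.001, -0.001, -1.0]]
force: [-1.1, -1.2, 11.7]
opening: 0.001
grasp_force: 5.6
```

Force jumped to 11.7 N at z=0.0712, so the tube has bottomed out. I'll press 1 mm more to be sure, then lift.

Emit:
{"name": "drive_tool", "arguments": {"motion": [[[0, 0, 1], [0, 0, 0]], [[0, 0, 0], [0, 0, 0]]]}}

```text
time_s: 4.15
position: [0.4891, 0.0327, 0.071]
tcp_rot: [[-0.988, -0.157, 0.002], [-0.157, 0.988, -0.001], [-0.002, -0.001, -1.0]]
force: [-3.2, -0.6, 17.7]
opening: 0.007
grasp_force: 9.0
```

Emit:
{"name": "drive_tool", "arguments": {"motion": [[[0, 0, -40], [0, 0, 0]], [[0, 0, -45], [0, 0, 0]], [[0, 0, -45], [0, 0, 0]], [[20, -20, -40], [0, 0, 0]], [[0, 0, 0], [0, 0, 0]]]}}

```text
time_s: 4.65
position: [0.4734, 0.0085, 0.2437]
tcp_rot: [[-0.988, -0.156, 0.009], [-0.156, 0.988, -0.003], [-0.008, -0.004, -1.0]]
force: [0.9, 0.6, -0.2]
opening: 0.005
grasp_force: 0.0
```

Run:
```python
from h import *
snap('wrist','w2'); a=snap('side','s2');b=snap('top','t2');s=read_state();print(s['time_s'],s['position'])
a=cv2.resize(a[130:250,290:410,::-1],(400,400),interpolation=3);b=cv2.resize(b[100:220,250:370,::-1],(400,400),interpolation=3)
cv2.imwrite('pics/c2.png',np.hstack([b,a]))
```

```text
4.8 [0.47100634 0.01031642 0.23842308]
```

View pics/c2.png

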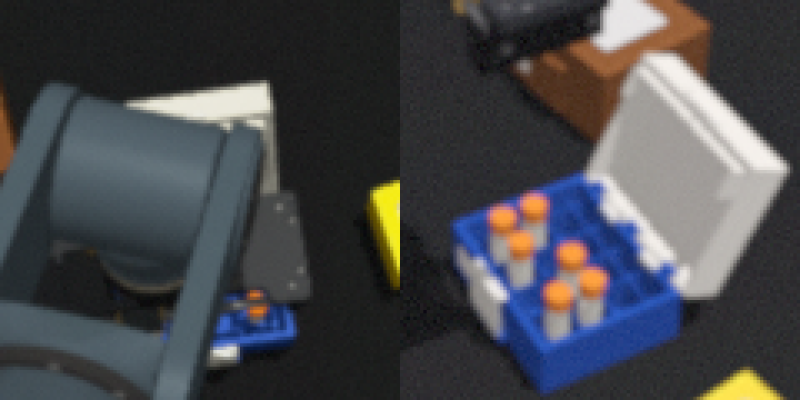

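The stuck cap is now level with the others (crop right, (502,218)), and the lid is still open. I'll go over and behind the lid, then push it forward at z≈0.135.

Emit:
{"name": "drive_tool", "arguments": {"motion": [[[-42, -5, 0], [0, 0, 0]], [[-42, -5, 0], [0, 0, 0]], [[-42, -5, 0], [0, 0, 0]], [[-42, -5, 0], [0, 0, 0]], [[-43, -5, 0], [0, 0, 0]]]}}

```text
time_s: 5.3
position: [0.6845, 0.0194, 0.2354]
tcp_rot: [[-0.988, -0.157, -0.006], [-0.157, 0.988, 0.001], [0.006, 0.002, -1.0]]
force: [0.9, -0.8, 0.4]
opening: 0.012
grasp_force: 0.0
```

Emit:
{"name": "drive_tool", "arguments": {"motion": [[[0, 0, 0], [0, 0, 0]], [[0, 0, 35], [0, 0, 0]], [[0, 0, 35], [0, 0, 0]], [[0, 0, 33], [0, 0, 0]], [[0, 0, 0], [0, 0, 0]]]}}

```text
time_s: 5.8
position: [0.6778, 0.0196, 0.1281]
tcp_rot: [[-0.987, -0.157, -0.017], [-0.157, 0.988, 0.002], [0.016, 0.005, -1.0]]
force: [-1.5, 0.2, -0.8]
opening: 0.008
grasp_force: 0.0
```

Emit:
{"name": "drive_tool", "arguments": {"motion": [[[10, 0, 0], [0, 0, 0]], [[10, 0, 0], [0, 0, 0]], [[10, 0, 0], [0, 0, 0]], [[10, 0, 0], [0, 0, 0]], [[10, 0, 0], [0, 0, 0]]]}}

```text
time_s: 6.3
position: [0.6341, 0.0102, 0.1376]
tcp_rot: [[-0.988, -0.156, 0.002], [-0.156, 0.988, -0.0], [-0.002, -0.001, -1.0]]
force: [0.7, 0.1, 0.9]
opening: 0.004
grasp_force: 0.5
```

Emit:
{"name": "drive_tool", "arguments": {"motion": [[[10, 0, 0], [0, 0, 0]], [[10, 0, 0], [0, 0, 0]], [[10, 0, 0], [0, 0, 0]], [[10, 0, 0], [0, 0, 0]], [[10, 0, 0], [0, 0, 0]]]}}

```text
time_s: 6.8
position: [0.5841, 0.0026, 0.136]
tcp_rot: [[-0.988, -0.157, -0.001], [-0.157, 0.988, 0.0], [0.001, 0.0, -1.0]]
force: [0.7, -0.3, 0.3]
opening: 0.005
grasp_force: 0.2
```

Emit:
{"name": "drive_tool", "arguments": {"motion": [[[10, 0, 0], [0, 0, 0]], [[10, 0, 0], [0, 0, 0]], [[10, 0, 0], [0, 0, 0]], [[10, 0, 0], [0, 0, 0]], [[0, 0, 0], [0, 0, 0]]]}}

```text
time_s: 7.3
position: [0.5437, -0.0035, 0.136]
tcp_rot: [[-0.988, -0.156, -0.003], [-0.156, 0.988, 0.0], [0.003, 0.001, -1.0]]
force: [-0.2, 0.3, 0.1]
opening: 0.003
grasp_force: 0.0
```

Emit:
{"name": "drive_tool", "arguments": {"motion": [[[0, 0, -25], [0, 0, 0]], [[0, 0, -40], [0, 0, 0]], [[20, 0, -40], [0, 0, 0]], [[40, 0, 0], [0, 0, 0]], [[40, 0, 0], [0, 0, 0]]]}}

```text
time_s: 7.8
position: [0.4476, -0.0197, 0.2427]
tcp_rot: [[-0.988, -0.157, 0.004], [-0.158, 0.988, -0.002], [-0.004, -0.002, -1.0]]
force: [0.4, -0.2, 0.0]
opening: 0.006
grasp_force: 0.0
```

Emit:
{"name": "drive_tool", "arguments": {"motion": [[[0, 0, 0], [0, 0, 0]], [[0, 0, 0], [0, 0, 0]], [[0, 0, 0], [0, 0, 0]], [[0, 0, 0], [0, 0, 0]], [[0, 0, 0], [0, 0, 0]]]}}

```text
time_s: 8.3
position: [0.4481, -0.0193, 0.2411]
tcp_rot: [[-0.988, -0.157, 0.0], [-0.157, 0.988, -0.0], [-0.0, -0.0, -1.0]]
force: [-0.2, -0.1, 0.1]
opening: 0.008
grasp_force: 0.0
```

Run:
```python
from h import *
s=read_state();im=snap('wrist','w3');np.savez('w3.npz',p=s['position'],R=s['tcp_rot']);a=snap('side','s3');print(s['time_s'],s['position'])
a=cv2.resize(a[130:250,290:410,::-1],(400,400),interpolation=3);b=cv2.resize(im[130:290,240:400,::-1],(400,400),interpolation=3)
cv2.imwrite('pics/c3.png',np.hstack([b,a]))
```

```text
8.3 [ 0.44812249 -0.01929859  0.24107514]
```

View pics/c3.png

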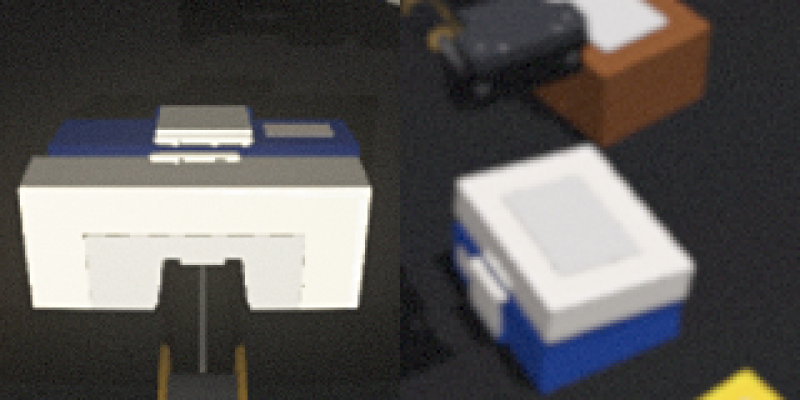

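The lid is down but shifted to image-left (−y): the bead centre is at crop x≈195 and the clip centre at ≈204. I'll quantify the offset and angle.

```bash
cat > lid.py <<'E'
from h import *
from scipy.optimize import least_squares
def lidfit(s,L,B,px):
    L,B=px(np.array(L,float)),px(np.array(B,float))
    def pts(p):
        th,o=p[3],p[4]
        def lp(r,h,y):return [.06-r*np.cos(th)+h*np.sin(th),y+o,.05+r*np.sin(th)+h*np.cos(th)]
        l=[lp(.12,.032,.075),lp(.12,.032,-.075),lp(.12,0,.075),lp(.12,0,-.075)]
        b=[[-.06,.075,0],[-.06,-.075,0],[-.07,.022,.063],[-.07,-.022,.063]]
        return wproj(s,box2w(p,np.array(l))),wproj(s,box2w(p,np.array(b)))
    def res(p):
        l,b=pts(p);w=(p[:3]-[.525,-.0064,.158])/[.0015,.0015,.006]
        return np.r_[(l-L).ravel(),(b-B).ravel(),w]
    r=least_squares(res,[.525,-.0064,.158,.1,0],loss='soft_l1');print(r.x.round(4));print(res(r.x)[:-3].reshape(-1,2).round(1).tolist())
E
python3 - <<'E'
from lid import *
lidfit(np.load('w3.npz'),[[372,186],[18,186],[361,156],[32,157]],[[358,121],[52,122],[252,144],[156,144]],lambda a:a/2.5+[240,130]-.3)
E
```

```text
[ 0.5255 -0.0067  0.1589  0.1095 -0.004 ]
[[-0.7, 0.2], [0.9, 0.3], [-1.7, 0.4], [1.1, 0.2], [-6.4, 0.4], [5.5, 0.1], [0.2, -3.8], [-0.0, -3.8]]
```

Run:
```python
from h import *
i=cam('top');f=200/np.tan(np.radians(i['fovy']/2));p=[.5253,-.0066,.159];c,s=np.cos(p[2]),np.sin(p[2])
def w(u,v,z):
    d=i['orientation']@[(u-i['cx'])/f,(v-i['cy'])/f,1];X=i['xyz']+d*(z-i['xyz'][2])/d[2]-[*p[:2],0];return np.round([c*X[0]+s*X[1],-s*X[0]+c*X[1]],3)
for u,v in((361,157),(371,186)):print(w(u,v,.0),w(u,v,.06))
S=read_state();X=S['position']-[*p[:2],0];print(c*X[0]+s*X[1],-s*X[0]+c*X[1],X[2])
```

```text
[ 0.069 -0.17 ] [ 0.053 -0.162]
[-0.027 -0.185] [-0.038 -0.176]
-0.07867545877508494 -0.00016270104326727292 0.24101579417727687
```

Emit:
{"name": "drive_tool", "arguments": {"motion": [[[-30, -27, 0], [0, 0, 0]], [[-30, -27, 0], [0, 0, 0]], [[-30, -27, 0], [0, 0, 0]], [[-29, -27, 0], [0, 0, 0]], [[0, 0, 0], [0, 0, 0]]]}}

```text
time_s: 8.9
position: [0.5864, -0.1108, 0.2409]
tcp_rot: [[-0.988, -0.155, 0.005], [-0.155, 0.988, -0.003], [-0.005, -0.003, -1.0]]
force: [-0.1, 0.2, 0.2]
opening: 0.008
grasp_force: 0.0
```

Emit:
{"name": "drive_tool", "arguments": {"motion": [[[0, 0, 45], [0, 0, 0]], [[0, 0, 45], [0, 0, 0]], [[0, 0, 45], [0, 0, 0]], [[0, 0, 46], [0, 0, 0]], [[0, 0, 0], [0, 0, 0]]]}}

```text
time_s: 9.4
position: [0.5756, -0.1048, 0.0533]
tcp_rot: [[-0.988, -0.156, -0.016], [-0.157, 0.988, 0.006], [0.014, 0.008, -1.0]]
force: [-1.4, 1.2, -0.0]
opening: 0.006
grasp_force: 0.0
```

Emit:
{"name": "drive_tool", "arguments": {"motion": [[[0, 3, 0], [0, 0, 0]], [[0, 3, 0], [0, 0, 0]], [[0, 2, 0], [0, 0, 0]], [[0, 0, 0], [0, 0, 0]]]}}

```text
time_s: 9.8
position: [0.5815, -0.0993, 0.0629]
tcp_rot: [[-0.988, -0.157, 0.004], [-0.157, 0.988, -0.002], [-0.004, -0.002, -1.0]]
force: [-0.1, -0.0, 0.5]
opening: 0.005
grasp_force: 0.0
```

Emit:
{"name": "drive_tool", "arguments": {"motion": [[[0, 1, 2], [0, 0, 0]], [[0, 1, 0], [0, 0, 0]], [[0, 1, 0], [0, 0, 0]], [[0, 1, 0], [0, 0, 0]], [[0, 1, 0], [0, 0, 0]]]}}

```text
time_s: 10.3
position: [0.5794, -0.0944, 0.0581]
tcp_rot: [[-0.988, -0.157, -0.0], [-0.157, 0.988, 0.0], [0.0, 0.0, -1.0]]
force: [0.0, -0.1, -0.2]
opening: 0.004
grasp_force: 0.0
```

Emit:
{"name": "drive_tool", "arguments": {"motion": [[[0, 1, 0], [0, 0, 0]], [[0, 1, 0], [0, 0, 0]], [[0, 0, 0], [0, 0, 0]]]}}

```text
time_s: 10.6
position: [0.5791, -0.0923, 0.0582]
tcp_rot: [[-0.988, -0.157, -0.0], [-0.157, 0.988, 0.0], [0.0, 0.0, -1.0]]
force: [-0.6, 0.6, -0.3]
opening: 0.008
grasp_force: 0.0
```

Emit:
{"name": "drive_tool", "arguments": {"motion": [[[0, 1, 0], [0, 0, 0]], [[0, 1, 0], [0, 0, 0]], [[0, 1, 0], [0, 0, 0]], [[0, 0, 0], [0, 0, 0]]]}}

```text
time_s: 11.0
position: [0.5786, -0.0893, 0.0582]
tcp_rot: [[-0.988, -0.157, -0.0], [-0.157, 0.988, 0.0], [0.0, 0.0, -1.0]]
force: [0.1, 0.3, -0.3]
opening: 0.006
grasp_force: 0.0
```

Run:
```python
from h import *
s=read_state();im=snap('wrist','w4');np.savez('w4.npz',p=s['position'],R=s['tcp_rot']);a=snap('side','s4');print(s['time_s'],s['position'],s['force'],s['grasp_force'])
a=cv2.resize(a[150:250,300:400,::-1],(400,400),interpolation=3);b=cv2.resize(im[150:310,240:400,::-1],(400,400),interpolation=3)
cv2.imwrite('pics/c4.png',np.hstack([b,a]))
```

```text
11.0 [ 0.57858756 -0.08930275  0.05820679] [ 0.05549306  0.25181977 -0.33152696] 0.0
```

View pics/c4.png

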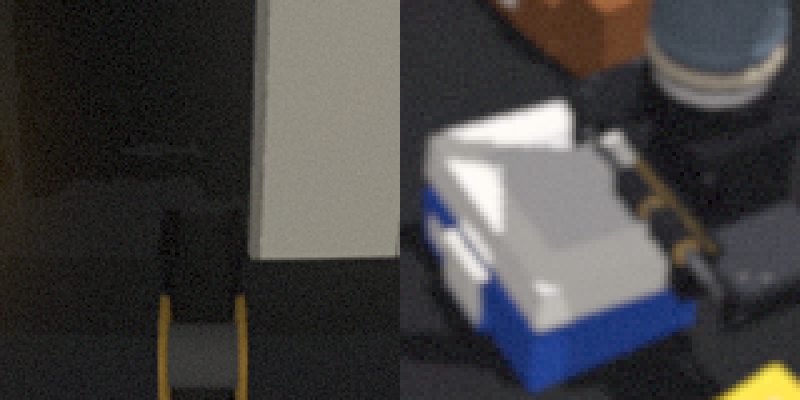

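The finger tip's right side (crop x≈243) is just short of the lid's side (≈249), a gap of about 1–2 mm. I'll push slowly for about 5.5 mm.

Emit:
{"name": "drive_tool", "arguments": {"motion": [[[0, 0.7, 0], [0, 0, 0]], [[0, 0.7, 0], [0, 0, 0]], [[0, 0.7, 0], [0, 0, 0]], [[0, 0.5, 0], [0, 0, 0]], [[0, 0.5, 0], [0, 0, 0]]]}}

```text
time_s: 11.6
position: [0.5782, -0.0864, 0.0582]
tcp_rot: [[-0.988, -0.157, -0.0], [-0.157, 0.988, -0.0], [0.0, -0.0, -1.0]]
force: [0.6, -0.3, -0.1]
opening: 0.004
grasp_force: 0.2
```

Emit:
{"name": "drive_tool", "arguments": {"motion": [[[0, 0.5, 0], [0, 0, 0]], [[0, 0.5, 0], [0, 0, 0]], [[0, 0.5, 0], [0, 0, 0]], [[0, 0.5, 0], [0, 0, 0]], [[0, 0, 0], [0, 0, 0]]]}}

```text
time_s: 12.1
position: [0.5779, -0.0844, 0.0582]
tcp_rot: [[-0.988, -0.157, 0.0], [-0.157, 0.988, -0.0], [-0.0, -0.0, -1.0]]
force: [0.8, -0.8, -0.1]
opening: 0.005
grasp_force: 0.4
```

Run:
```python
from h import *
s=read_state();im=snap('wrist','w5');print(s['time_s'],s['position'],s['force'],s['grasp_force'])
for n in('w4','w5'):
    g=cv2.imread(f'pics/{n}.png').astype(int).sum(2)
    print([g[r:r+5,325:350].mean(0).astype(int).tolist() for r in(180,240)], [g[240:262,360:390].mean(1).astype(int).tolist()])
```

```text
12.1 [ 0.57794796 -0.08443543  0.05824612] [ 0.8316687  -0.75183275 -0.08494213] 0.39654843538301066
[[79, 86, 78, 92, 79, 87, 88, 81, 101, 97, 80, 91, 102, 91, 80, 95, 186, 297, 295, 285, 290, 337, 405, 420, 416], [58, 79, 66, 72, 69, 64, 54, 60, 73, 71, 73, 71, 72, 96, 169, 258, 288, 291, 282, 346, 403, 418, 412, 417, 416]] [[414, 415, 412, 415, 415, 415, 416, 415, 413, 416, 413, 425, 405, 209, 102, 87, 92, 92, 95, 90, 89, 87]]
[[79, 86, 88, 89, 97, 86, 97, 97, 96, 102, 135, 143, 145, 148, 256, 297, 296, 288, 318, 403, 424, 423, 426, 428, 425], [77, 72, 73, 87, 78, 77, 67, 65, 78, 58, 62, 65, 109, 274, 293, 286, 333, 401, 421, 427, 423, 421, 421, 418, 426]] [[425, 424, 425, 424, 424, 424, 424, 423, 424, 423, 427, 433, 413, 214, 107, 86, 93, 98, 88, 94, 91, 94]]
```

Emit:
{"name": "drive_tool", "arguments": {"motion": [[[0, 0.5, 0], [0, 0, 0]], [[0, 0, 0], [0, 0, 0]], [[0, 0, 0], [0, 0, 0]]]}}

```text
time_s: 12.45
position: [0.5778, -0.0839, 0.0582]
tcp_rot: [[-0.988, -0.157, 0.0], [-0.157, 0.988, 0.0], [-0.0, -0.0, -1.0]]
force: [0.1, -1.1, 0.2]
opening: 0.005
grasp_force: 0.4
```

Emit:
{"name": "drive_tool", "arguments": {"motion": [[[0, -10, 0], [0, 0, 0]], [[0, -15, 0], [0, 0, 0]], [[0, 0, -45], [0, 0, 0]], [[0, 0, -50], [0, 0, 0]], [[0, 0, -50], [0, 0, 0]]]}}

```text
time_s: 12.95
position: [0.5813, -0.11, 0.2041]
tcp_rot: [[-0.988, -0.155, -0.002], [-0.155, 0.988, 0.001], [0.002, 0.001, -1.0]]
force: [1.3, 0.9, -0.3]
opening: 0.003
grasp_force: 0.0
```

Emit:
{"name": "drive_tool", "arguments": {"motion": [[[30, 26, -35], [0, 0, 0]], [[30, 27, 0], [0, 0, 0]], [[30, 27, 0], [0, 0, 0]], [[30, 27, 0], [0, 0, 0]], [[0, 0, 0], [0, 0, 0]]]}}

```text
time_s: 13.45
position: [0.4422, -0.0206, 0.2358]
tcp_rot: [[-0.987, -0.157, -0.007], [-0.158, 0.988, 0.003], [0.006, 0.004, -1.0]]
force: [-0.2, -0.1, -1.3]
opening: 0.002
grasp_force: 0.0
```

Emit:
{"name": "drive_tool", "arguments": {"motion": [[[0, 0, 0], [0, 0, 0]], [[0, 0, 0], [0, 0, 0]]]}}

```text
time_s: 13.65
position: [0.4501, -0.0242, 0.2368]
tcp_rot: [[-0.988, -0.156, 0.003], [-0.156, 0.988, -0.001], [-0.002, -0.001, -1.0]]
force: [0.1, 0.4, -0.5]
opening: 0.004
grasp_force: 0.0
```

Run:
```python
from h import *
s=read_state();im=snap('wrist','w6');np.savez('w6.npz',p=s['position'],R=s['tcp_rot']);a=snap('side','s6');print(s['time_s'],s['position'])
a=cv2.resize(a[150:250,300:400,::-1],(400,400),interpolation=3);b=cv2.resize(im[130:290,240:400,::-1],(400,400),interpolation=3)
cv2.imwrite('pics/c6.png',np.hstack([b,a]))
```

```text
13.65 [ 0.45011366 -0.02420216  0.2367937 ]
```

View pics/c6.png

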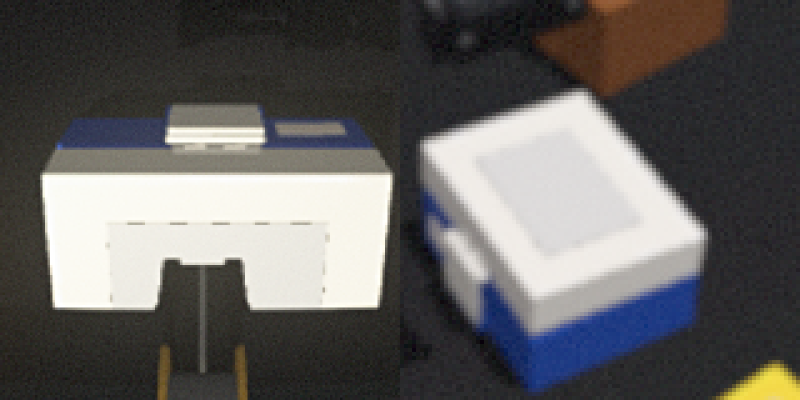

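The lid has dropped in: bead and clip centres are both at crop x≈215, and the front edge sits low on the clip. Next I'll press at lid_top.

Emit:
{"name": "drive_tool", "arguments": {"motion": [[[-18, 2.5, 40], [0, 0, 0]], [[-19, 3, 40], [0, 0, 0]], [[0, 0, 40], [0, 0, 0]], [[0, 0, 14], [0, 0, 0]], [[0, 0, 0], [0, 0, 0]]]}}

```text
time_s: 14.25
position: [0.4832, -0.0119, 0.0995]
tcp_rot: [[-0.988, -0.156, -0.005], [-0.156, 0.988, 0.001], [0.005, 0.002, -1.0]]
force: [0.1, -0.6, 0.4]
opening: 0.007
grasp_force: 0.0
```

Emit:
{"name": "drive_tool", "arguments": {"motion": [[[0, 0, 3], [0, 0, 0]], [[0, 0, 3], [0, 0, 0]], [[0, 0, 2], [0, 0, 0]], [[0, 0, 2], [0, 0, 0]], [[0, 0, 2], [0, 0, 0]]]}}

```text
time_s: 14.75
position: [0.4844, -0.0118, 0.0908]
tcp_rot: [[-0.988, -0.157, 0.001], [-0.157, 0.988, -0.0], [-0.001, -0.001, -1.0]]
force: [1.2, -0.8, 0.7]
opening: 0.01
grasp_force: 0.0
```

Emit:
{"name": "drive_tool", "arguments": {"motion": [[[0, 0, 1.5], [0, 0, 0]], [[0, 0, 1.5], [0, 0, 0]], [[0, 0, 1], [0, 0, 0]], [[0, 0, 1], [0, 0, 0]], [[0, 0, 1], [0, 0, 0]]]}}

```text
time_s: 15.25
position: [0.4832, -0.0118, 0.0855]
tcp_rot: [[-0.988, -0.157, -0.001], [-0.157, 0.988, -0.0], [0.001, -0.0, -1.0]]
force: [-3.5, -0.6, 9.8]
opening: 0.006
grasp_force: 5.0
```

Emit:
{"name": "drive_tool", "arguments": {"motion": [[[0, 0, 1], [0, 0, 0]], [[0, 0, 1], [0, 0, 0]], [[0, 0, 0], [0, 0, 0]]]}}

```text
time_s: 15.55
position: [0.4842, -0.0117, 0.0822]
tcp_rot: [[-0.988, -0.156, 0.001], [-0.156, 0.988, -0.0], [-0.001, -0.0, -1.0]]
force: [-0.7, -1.0, 1.0]
opening: 0.006
grasp_force: 0.0
```

The force peaked near 10 N and then fell away, which looks like the snap. I'll check gently for a hard stop, then retreat and look.

Emit:
{"name": "drive_tool", "arguments": {"motion": [[[0, 0, 0.7], [0, 0, 0]], [[0, 0, 0.5], [0, 0, 0]], [[0, 0, 0], [0, 0, 0]]]}}

```text
time_s: 15.85
position: [0.4842, -0.0117, 0.0812]
tcp_rot: [[-0.988, -0.157, 0.0], [-0.157, 0.988, -0.0], [-0.0, -0.0, -1.0]]
force: [-0.4, 0.0, 2.7]
opening: 0.005
grasp_force: 1.4
```

Emit:
{"name": "drive_tool", "arguments": {"motion": [[[0, 0, -30], [0, 0, 0]], [[0, 0, -40], [0, 0, 0]], [[18, 0, -40], [0, 0, 0]], [[19, 0, -45], [0, 0, 0]], [[0, 0, 0], [0, 0, 0]]]}}

```text
time_s: 16.35
position: [0.4486, -0.0181, 0.2409]
tcp_rot: [[-0.988, -0.156, 0.009], [-0.156, 0.988, -0.003], [-0.009, -0.004, -1.0]]
force: [0.5, -0.9, -0.1]
opening: 0.005
grasp_force: 0.0
```

Emit:
{"name": "drive_tool", "arguments": {"motion": [[[0, 0, 0], [0, 0, 0]], [[0, 0, 0], [0, 0, 0]]]}}

```text
time_s: 16.55
position: [0.4471, -0.0173, 0.2352]
tcp_rot: [[-0.988, -0.157, -0.001], [-0.157, 0.988, 0.001], [0.001, 0.001, -1.0]]
force: [-0.2, -0.3, -0.6]
opening: 0.006
grasp_force: 0.0
```

Run:
```python
from h import *
s=read_state();im=snap('wrist','w7');a=snap('side','s7');print(s['time_s'],s['position'])
a=cv2.resize(a[150:250,300:400,::-1],(400,400),interpolation=3);b=cv2.resize(im[130:290,240:400,::-1],(400,400),interpolation=3)
cv2.imwrite('pics/c7.png',np.hstack([b,a]))
```

```text
16.55 [ 0.44706548 -0.01728523  0.23516212]
```

View pics/c7.png

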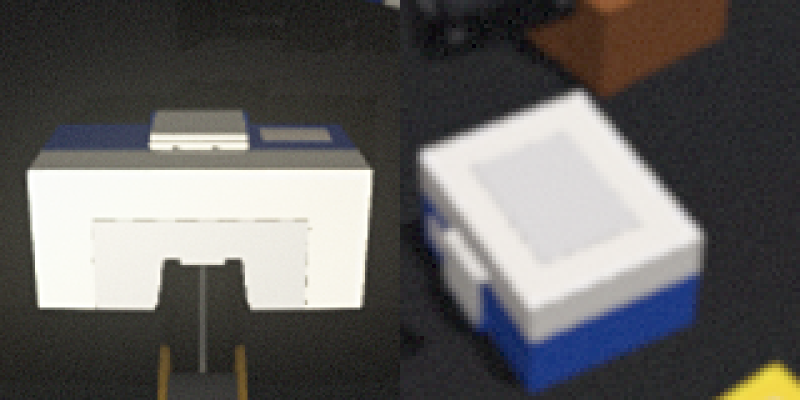

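The bead is now under the clip and the front edge has dropped. The pressed height of 81 mm matches the 82 mm shut height, and the lid stayed down after release. Handing in.

```bash
python3 -c "
from rig import hand_in
print(hand_in())"
```

```text
the job is handed in; nothing more can be done
None
```

I handed the job in at about 16.6 s, with the stuck tube pushed down level, the lid lined up and snapped shut under its clip, and the bystanders never approached. The hand-in returned no verdict, so this rests on the last pictures and force readings.

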